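# Open the ratchet clamp

### The arm

A 6-joint arm with a two-finger parallel gripper is mounted at the origin on a cart in front of the work surface, level with it; the furniture and walls round the work are solid. World frame = base frame: x ahead of the robot, y to its left, z up, the work surface at z = 0. Lengths are in m, angles in rad, forces in N, time in s.
With the tool pointing down it reaches from about 0.35 to 0.725 m from the base axis. Payload 6 kg.
Tool frame: the origin (TCP) lies midway between the tips of the shut fingers; the grasp point (between the pads) lies 19 mm behind it; z points along the fingers, y is the line along which they close (so a half turn about z gives the same grasp; the last joint's range is limited). The gripper opens to 85 mm and grips with 20 to 120 N. Pads are 22 mm wide; open, the fingers measure 114 mm over their backs; the gripper's body (76 mm by 85 mm) begins 54 mm behind the grasp point. The pads swing forward as they close: fully open they stand 13 mm farther back than shut.
Start: joints at [1.44, 0.04, 0.085, 0, -1.615, -0.334], TCP at [0.269, 0.536, 0.231] pointing down, gripper open.
Joint ranges: [-2.56, 2.56], [-1.29, 2.01], [-1.08, 1.49], [-3.29, 1.98], [-2.81, -0.18], [-2.99, 2.99]. Speed limits (rad/s): [2.57, 2.57, 3.01, 3.14, 3.14, 3.14].

### API

Orientations are given as a rotation vector (axis times angle).
In Python, from workcell import robot, viewer, sign_off, read_state gives the robot as it stands (robot), with the cameras (viewer), the job as plain functions and the readings as plain functions.
- The arm moves only by the tool shift_gripper, called after "Request:" as name(argument=value, ...), one argument or row to a line, values as JSON. Schema: {"type":"object","properties":{"motion":{"type":"array","items":{"type":"number"},"minItems":7,"maxItems":84},"grip_n":{"type":"number"},"only":{"type":"string"},"quiet":{"type":"boolean"},"lines":{"type":"string"}},"required":["motion"],"additionalProperties":false}. motion is one flat list of numbers that holds 1 to 12 rows one after another, with no inner brackets; each row has 7 numbers: a rotation vector rx, ry, rz in a scale on which 1.0 is pi/2 rad, then dx, dy, dz in shares of the most that a row can go, 1 being 62.5 mm, then the finger opening in m; each row shifts and turns the commanded pose from where the row before left it, along the tool's axes as they then stand; what a row does not reach is not made up. A row lasts 1/8 s, in which the tool goes at most 0.0625 m and 0.188 rad, less where a joint would pass 70% of its speed; a pose out of reach is approached as far as the arm can. The fingers move at their own pace and stop on an object; grip_n is the grip in N (left out, the last holds). Time passes only in rows, so rows that do not move let the fingers close. The tool returns the time, the measured TCP pose, the force, the opening and the grip force at its end. only (a regular expression) keeps the lines of the reply that match it, lines (a string "A,B") keeps lines A to B, and quiet returns only ok. Shift and turn numbers lie between -1 and 1, and a call with a number outside is refused. Input that does not fit is refused with a message, and nothing moves.
- read_state(): the state, without advancing time (a new reading comes with each control period).
- viewer.grab_frame(name): name is "scene" or "top" or "wrist"; returns the picture (400x640x3 uint8, red, green, blue); there is no depth.
- viewer.camera_params(name): a dict with "K" (3x3 intrinsics, pixels), "extrinsics" (4x4, takes a point from world to camera coordinates). Camera axes: x right, y up, looking along -z (the intrinsics and any distortion apply to the point x, -y, -z); pixel columns grow to the right and rows downward; lengths in m; the calibration is good to about 2 mm. A picture is of the moment at which its call begins: read the wrist's pose just before it. camera_params takes no time and is no camera call; for the wrist camera it gives the pose at the moment of the call.
- sign_off(): hands the job in; it is judged then, once.
The state is a dict: "t": time; "joint_positions": joint angles; "joint_velocities": joint speeds; "joint_torque": joint torques, N m; "tool_pos": TCP position; "tool_rot": TCP orientation; "wrist_force": force on the tool from outside, world axes, zero at the start; "torque": the same for the moment, N m; "finger_gap": finger opening in m; "finger_force": force on a finger pad.
Only numpy, scipy, OpenCV 4.12 (cv2) and the standard library are available. Lean on these libraries where they do the work, as an engineer would, in place of code of your own. Each camera call takes 0.05 s, during which the arm holds its last target. There are 200 camera calls.

### The job

A short offcut of aluminium box section is held in the ratchet clamp on the worktop. Swing the clamp's pawl up by its thumb tab and over backwards, so that it stays lying back clear of the toothed bar; then draw the bar back by its wooden grip until the jaw is fully open. Leave the offcut lying where it is and let go.

Things in the scene. Friction and masses are not known exactly. Their poses are not given: they have to be found in the camera images.
- clamp: Grey bench clamp, fixed: bed 204 x 84 x 8 mm, dark guide block, fixed stop at the far end. Origin on the worktop (z = 0) under the guide block's middle; x along the toothed bar from the wooden grip to jaw, offcut and stop; z up. The bar is drawn back along -x. Bed x = -50 to 154 mm; guide block x = -30 to 30, 42 wide, 46 high; ears beside the pivot 68 high (x = -30 to -4)
- pawl_pivot (a point): Axis of the steel pawl's hinge pin, between the two ears, 58 mm above the worktop, at x = -20 mm in the clamp's frame; the axis runs along the clamp's y.
- pawl_tab (a point): Point on the pawl's upright steel thumb tab, to be pinched across its 12 mm thickness (the clamp's y) or pushed; 16 mm wide along the bar. With the pawl down the tab's top is 107 mm above the worktop, and this point 96 mm, 28 mm further along the clamp's x than the pivot and 38 mm above it; it turns with the pawl
- pawl (a joint): Angle of the pawl, rad: 0 down in the teeth (blocks drawing the bar back), growing as the tab swings up and back towards the wooden grip; 1.65 lying back at its stop. Loose hinge, moved by its own weight: let go below about 0.9 it falls into the teeth, beyond about 1.2 it falls over backwards and stays at the stop
- bar_grip (a point): Middle of the upright wooden grip at the bar's near end, 96 mm above the worktop. The grip is 20 mm wide across the bar (the clamp's y), 18 mm along it, and reaches from 30 to 114 mm above the worktop. In the clamp's frame it is at x = -108 mm with the bar fully in, y = 0
- bar (a joint): How far the toothed bar is drawn back, m: 0 fully in, the jaw against the offcut; 0.050 at its end stop, jaw fully open. With the pawl up it slides with about 2 N of friction plus a drag of 8 N per m/s, and stays where it is left. With the pawl down it stops after a few mm
- offcut: Offcut of square aluminium tube, 40 x 80 x 40 mm (x, y, z), lying loose across the clamp's bed between jaw and stop. Origin at the centre of its underside, which lies 8 mm above the worktop

How it is judged:
On the way, in this order (a step that is already met when the one before it is completed fails the run):
1. the pawl is swung over and lies back, with the bar not yet drawn back (value of joint pawl above 1.5 rad and value of joint bar below 0.02 m), for 0.2 s.
2. the bar is drawn back until the jaw is open (value of joint bar above 0.042 m), for 0.2 s.
At the end, for the whole second after the job is handed in: the pawl lies back (over 1.5 rad), the bar is drawn back by more than 42 of its 50 mm, the offcut lies at rest within 15 mm of where it was, and everything is let go (value of joint pawl above 1.5 rad and value of joint bar above 0.042 m and distance of offcut from where it was at the start of the episode below 0.015 m and angle between offcut's own z axis and vertical below 0.1 rad and linear speed of offcut below 0.01 m/s); the robot touches nothing.
It fails at once if the offcut is dragged or pushed away (distance of offcut from where it was at the start of the episode above 0.03 m).
It also fails if it takes over 46 s, if anything falls off the work surface, if the arm or the gripper's body presses on something with over 40 N, if the wrist force passes 120 N, or if a joint passes its speed limit or range.

## Working session

There is one attempt and no reset: what is moved stays moved. The work goes in short steps, Python scripts to look and compute and a tool call to move; the robot and the scene stay as the last step left them, time stands still between calls to the robot, and variables do not carry over. Pictures are saved under pics/ and viewed, at most 10 in all, crops included, and the job is handed in when it is done.

```bash
ls; mkdir -p pics; python3 - <<'E'
from workcell import robot, viewer, sign_off, read_state
import cv2,json
s=read_state();print(s)
for n in("scene","top"):
    im=viewer.grab_frame(n);cv2.imwrite(f"pics/{n}0.png",im[...,::-1])
    p=viewer.camera_params(n);print(n,p)
E
```

```text
pics
workcell.py
{'t': 0.0, 'joint_positions': array([ 1.43967132e+00,  4.08319250e-02,  8.38005038e-02, -4.58037916e-04,
       -1.61548624e+00, -3.33682974e-01]), 'joint_velocities': array([ 0.00126905,  0.00091096,  0.00021091,  0.00028905, -0.00239287,
       -0.00010525]), 'joint_torque': array([-8.83215762e-05, -3.68211973e+01,  3.47417414e+01,  6.93218574e+00,
       -5.29492638e-03, -1.85580447e-06]), 'tool_pos': array([0.26874139, 0.53608636, 0.23026289]), 'tool_rot': array([ 3.05542832e+00, -7.23128177e-01, -4.41485827e-04]), 'wrist_force': array([-0.4943921 ,  1.13147465,  0.14541709]), 'torque': array([-0.02340353, -0.02286994,  0.03039612]), 'finger_force': 0.0, 'finger_gap': 0.08557090639281315}
scene {'K': array([[447.49332659,   0.        , 316.77105626],
       [  0.        , 447.49332659, 196.01880144],
       [  0.        ,   0.        ,   1.        ]]), 'extrinsics': array([[ 0.64917348, -0.76041756, -0.01840988, -0.43571254],
       [ 0.57368202,  0.47357661,  0.66829195, -0.4017826 ],
       [-0.49946245, -0.44439883,  0.74367126, -0.61621266],
       [ 0.        ,  0.        ,  0.        ,  1.        ]])}
top {'K': array([[510.76197464,   0.        , 310.9248222 ],
       [  0.        , 510.76197464, 205.2499771 ],
       [  0.        ,   0.        ,   1.        ]]), 'extrinsics': array([[ 0.00416179, -0.99996294, -0.00753674, -0.02436596],
       [ 0.99148162,  0.0031451 ,  0.1302087 , -0.61423387],
       [-0.13018017, -0.00801444,  0.99145796, -0.85932583],
       [ 0.        ,  0.        ,  0.        ,  1.        ]])}
```

View pics/scene0.png

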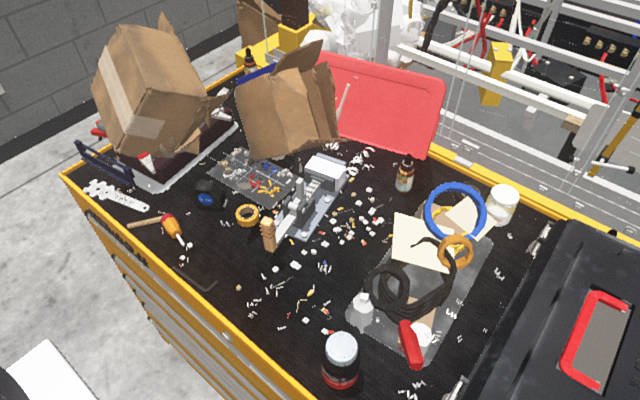

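View pics/top0.png

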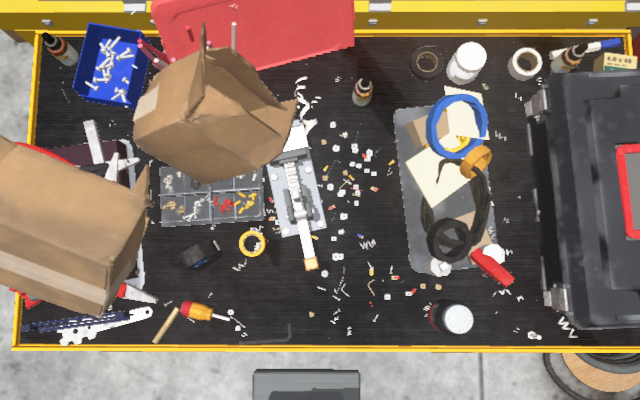

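Scene: the clamp is at about (305,200), with the wooden grip at (268,235) and the offcut at (325,172). Top: the grip is at (311,264), the guide around (297,200), and the offcut at (292,135) next to a cardboard box flap. I'll enlarge both.

```bash
python3 - <<'E'
import cv2,numpy as np
a=cv2.imread("pics/scene0.png")[140:260,245:365];b=cv2.imread("pics/top0.png")[115:280,245:355]
a=cv2.resize(a,(400,400),interpolation=cv2.INTER_CUBIC)  # x3.333
a=cv2.resize(cv2.imread("pics/scene0.png")[145:260,250:360],None,fx=5,fy=5,interpolation=cv2.INTER_CUBIC)
cv2.imwrite("pics/sc.png",a)
b=cv2.resize(b,None,fx=3.6,fy=3.6,interpolation=cv2.INTER_CUBIC)
cv2.imwrite("pics/tc.png",b);print(a.shape,b.shape)
E
```

```text
(575, 550, 3) (594, 396, 3)
```

View pics/sc.png

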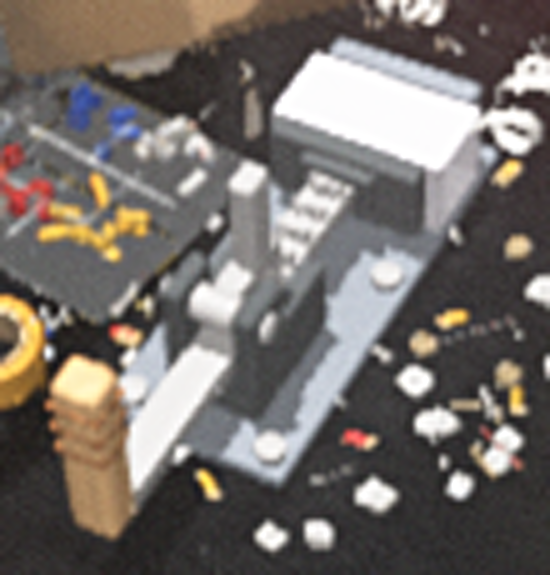

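View pics/tc.png

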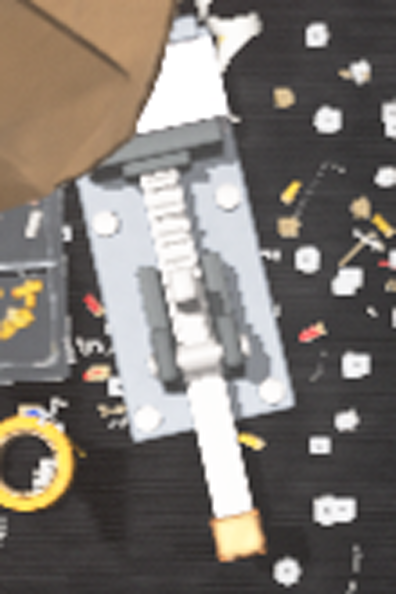

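Scene crop: grip top at (85,378), tab top at (249,178), pin between the ears. Top crop: grip top at about (237,530), tab top at about (184,284). The tall box overhangs the offcut's left end.

```bash
cat >h.py <<'E'
import numpy as np
from scipy.optimize import least_squares
from scipy.spatial.transform import Rotation as R
from workcell import robot, viewer, sign_off, read_state
def proj(X,p):
    c=p["extrinsics"][:3]@np.append(X,1);v=p["K"]@np.array([c[0],-c[1],-c[2]]);return v[:2]/v[2]
def tri(obs):
    f=lambda X:np.concatenate([proj(X,p)-uv for p,uv in obs])
    r=least_squares(f,[.5,0,.05]);return r.x,np.abs(r.fun).max()
def S(x,y):return np.array([250+x/5,145+y/5])
def T(x,y):return np.array([245+x/3.6,115+y/3.6])
E
python3 - <<'E'
from h import *
s=viewer.camera_params("scene");t=viewer.camera_params("top")
for n,a,b in[("grip top",S(85,378),T(237,532)),("tab top",S(249,178),T(184,284)),("bolt near R",S(270,445),T(271,390)),("bolt farR",S(388,275),T(229,196)),("bolt nearL",S(135,388),T(147,418)),("bed corner nearR",S(280,487),T(294,407))]:
    print(n,*tri([(s,a),(t,b)]))
E
```

```text
grip top [ 0.51276864 -0.02331497  0.11344797] 0.40912264603838366
tab top [0.6246159  0.0011678  0.10766042] 0.4819971822381035
bolt near R [ 0.58543258 -0.03937322  0.01448497] 0.4409982353608939
bolt farR [ 0.68440644 -0.01781998  0.01351513] 0.409983077125446
bolt nearL [0.57169348 0.02225452 0.01411463] 0.832972815520236
bed corner nearR [ 0.57771251 -0.05107584  0.00501345] 0.4019756211026788
```

Heights (113, 108 and about 14 mm) and the 114.5 mm grip-to-tab distance fit the text. That gives yaw 0.216 and an origin at about (0.6175, 0). The cardboard box stands close by, so I'll measure its near corner before choosing an approach.

```bash
python3 - <<'E'
import cv2,numpy as np
a=cv2.resize(cv2.imread("pics/scene0.png")[30:180,225:358],None,fx=3,fy=3,interpolation=cv2.INTER_CUBIC)
b=cv2.resize(cv2.imread("pics/top0.png")[40:190,190:323],None,fx=3,fy=3,interpolation=cv2.INTER_CUBIC)
cv2.imwrite("pics/box.png",np.hstack([a,b]));print(a.shape)
E
```

```text
(450, 399, 3)
```

View pics/box.png

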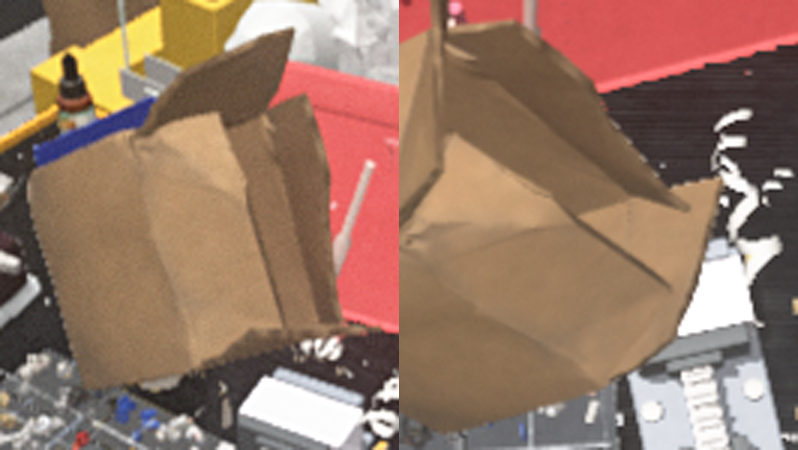

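Left panel (scene): the box's lower edge runs (88,388)→(190,365)→(285,332)→(375,328), with flap tips at (245,185) and (310,97). Right panel (top): the edge runs (445,432)→(600,385)→(675,340)→(720,180), with tips at (670,288) and (690,210).

```bash
python3 - <<'E'
from h import *
s=viewer.camera_params("scene");t=viewer.camera_params("top")
A={"bl":(88,388),"crease":(190,365),"m":(285,332),"r":(375,328),"t1":(245,185),"t2":(310,97),"r2":(335,320)}
B={"bl":(46,432),"crease":(201,385),"m":(276,340),"r":(321,180),"t1":(271,288),"t2":(291,210)}
for i,a in A.items():
  for j,b in B.items():
    X,e=tri([(s,np.array([225+a[0]/3,30+a[1]/3])),(t,np.array([190+b[0]/3,40+b[1]/3]))])
    if e<3: print(i,j,X.round(3),round(e,2))
E
```

```text
bl bl [0.651 0.163 0.046] 0.59
crease crease [0.664 0.065 0.117] 0.15
m t1 [0.715 0.026 0.133] 0.37
r r [0.784 0.002 0.104] 0.35
t1 t1 [0.675 0.017 0.274] 0.83
t2 r [ 0.707 -0.006  0.324] 1.64
r2 t2 [0.762 0.018 0.117] 0.91
```

Measured: the box's lower edge passes about (0.664, 0.065, 0.117), (0.715, 0.026, 0.133) and (0.784, 0.002, 0.104). A vertical gripper behind the tab would come close to it. I'll lean the tool about 35° to the robot's right and push the tab with closed fingers. First step: swing clear in front of the clutter and align.

Careful with the scale: shifts go in shares of 62.5 mm and turns go in shares of pi/2 rad. That gives: 0.0465 m is 0.744, -0.035 m is -0.56.

Request:
shift_gripper(
  motion=[0, 0, 0, 0, 0, -0.56, 0, 0, 0, 0, 0, 0, -0.56, 0, 0, 0, 0, 0.536, 0.744, 0, 0, 0, 0, 0, 0.536, 0.744, 0, 0, 0, 0, 0, 0.536, 0.744, 0, 0, 0, 0, 0, 0.536, 0.744, 0, 0, 0, 0, 0, 0.536, 0.744, 0, 0, 0, 0, 0, 0.536, 0.744, 0, 0, 0, 0, 0, 0.536, 0.744, 0, 0, 0, 0, 0, 0.536, 0.744, 0, 0, 0, 0, 0, 0.536, 0.744, 0, 0, 0, 0, 0, 0.536, 0.744, 0, 0],
  grip_n=40,
)

```text
t: 1.6
tool_pos: [0.3596, -0.0312, 0.3013]
tool_rot: [-3.057, 0.722, -0.001]
wrist_force: [1.1, 0.3, -0.3]
finger_gap: 0.0004
finger_force: 0.0
```

Request:
shift_gripper(
  motion=[0, 0, -0.1082, 0, 0, 0, 0, 0, 0, -0.1082, 0, 0, 0, 0, 0, 0, -0.1082, 0, 0, 0, 0, 0, 0, -0.1089, 0, 0, 0, 0, 0, 0, 0, 0, 0, 0, 0],
)

```text
t: 2.22
tool_pos: [0.3598, -0.0295, 0.3011]
tool_rot: [3.123, 0.337, -0.001]
wrist_force: [-0.2, -0.3, -0.3]
finger_gap: -0.0001
finger_force: 0.0
```

```bash
cat >>h.py <<'E'
Y=.216;O=np.array([.6175,-.0003,0]);C=R.from_euler('z',Y)
def where(goal=None):
    s=read_state();q=R.from_rotvec(s["tool_rot"])
    print("clamp mm",(C.inv().apply(s["tool_pos"]-O)*1e3).round(1),"tool axes in clamp\n",(C.inv()*q).as_matrix().round(2),"F",s["wrist_force"].round(1),"gap",round(s["finger_gap"],4),"t",s["t"],"q",s["joint_positions"].round(2))
    if goal is not None:
        d=q.inv().apply(O+C.apply(np.array(goal)/1e3)-s["tool_pos"]);print("to go, tool axes",d.round(4))
E
python3 -c "
from h import *
where([36,-60,190])"
```

```text
clamp mm [-257.9   26.7  301.1] tool axes in clamp
 [[ 1. -0. -0.]
 [-0. -1.  0.]
 [-0. -0. -1.]] F [-0.2 -0.3 -0.3] gap -0.0001 t 2.225 q [ 0.49 -0.59 -0.29 -0.   -1.87  1.29]
to go, tool axes [0.2941 0.0863 0.111 ]
```

In the tool's units: 0.05 m is 0.8, 0.045 m is 0.72, 0.15 rad is 0.0955.

Request:
shift_gripper(
  motion=[0, 0, 0, 0, 0.72, 0, 0, 0, 0, 0, 0, 0.6608, 0, 0, 0.0955, 0, 0, 0, 0, 0, 0, 0.0955, 0, 0, 0, 0, 0, 0, 0.0955, 0, 0, 0, 0, 0, 0, 0.0955, 0, 0, 0, 0, 0, 0, 0, 0, 0, 0.8, 0, 0, 0, 0, 0, 0, 0.8, 0, 0, 0, 0, 0, 0, 0.8, 0, 0, 0, 0, 0, 0, 0.8, 0, 0, 0, 0, 0, 0, 0.8, 0, 0, 0, 0, 0, 0, 0.704, 0, 0, 0],
)

```text
t: 3.72
tool_pos: [0.6672, -0.0501, 0.3003]
tool_rot: [-2.529, -0.269, 0.088]
wrist_force: [0.2, 0.1, 1.1]
finger_gap: 0.0003
finger_force: 0.0
```

```bash
python3 -c "
from h import *
where([36,-20,135]);where([36,0,92])"
```

```text
clamp mm [ 37.8 -59.3 300.3] tool axes in clamp
 [[ 1.   -0.   -0.  ]
 [-0.   -0.83  0.56]
 [-0.   -0.56 -0.83]] F [0.2 0.1 1.1] gap 0.0003 t 3.725 q [-0.12  0.45  0.79 -0.64 -2.04  1.64]
to go, tool axes [-0.0013  0.061   0.1586]
clamp mm [ 37.8 -59.3 300.3] tool axes in clamp
 [[ 1.   -0.   -0.  ]
 [-0.   -0.83  0.56]
 [-0.   -0.56 -0.83]] F [0.2 0.1 1.1] gap 0.0003 t 3.725 q [-0.12  0.45  0.79 -0.64 -2.04  1.64]
to go, tool axes [-0.0012  0.0688  0.2054]
```

In the tool's units: 0.04 m is 0.64, 0.038 m is 0.608.

Request:
shift_gripper(
  motion=[0, 0, 0, 0, 0.24, 0.64, 0, 0, 0, 0, 0, 0.24, 0.64, 0, 0, 0, 0, 0, 0.24, 0.64, 0, 0, 0, 0, 0, 0.24, 0.608, 0, 0, 0, 0, 0, 0.08, 0.368, 0, 0, 0, 0, 0, 0.048, 0.368, 0, 0, 0, 0, 0, 0, 0, 0],
)

```text
t: 4.6
tool_pos: [0.6517, 0.0078, 0.0921]
tool_rot: [-2.528, -0.27, 0.092]
wrist_force: [1.2, 0.1, 0.4]
finger_gap: -0.0001
finger_force: 0.0
```

```bash
python3 - <<'E'
from h import *
import cv2
where([36,0,92])
a=cv2.resize(viewer.grab_frame("scene")[120:260,230:370,::-1],None,fx=4,fy=4);cv2.imwrite("pics/p1.png",a)
E
```

```text
clamp mm [35.1  0.6 92.1] tool axes in clamp
 [[ 1.   -0.   -0.  ]
 [-0.   -0.82  0.57]
 [-0.01 -0.57 -0.82]] F [1.2 0.1 0.4] gap -0.0001 t 4.6 q [-0.03  0.4   0.34 -0.58 -1.66  1.8 ]
to go, tool axes [ 0.0009  0.0005 -0.0003]
```

View pics/p1.png

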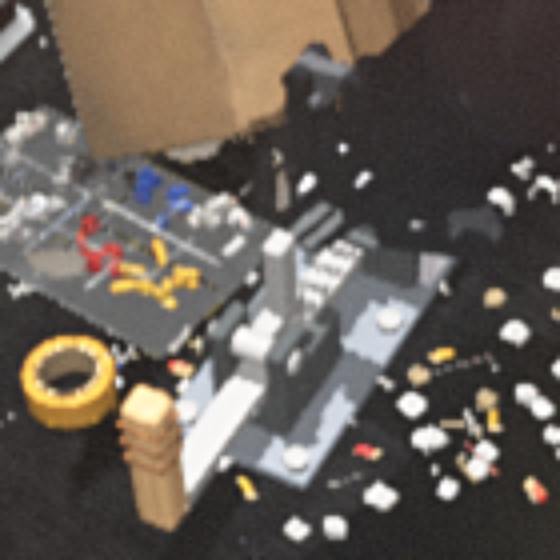

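The shut fingertips at about (315,225) stand just behind the tab at (280,250), with nothing touched. Now I'll push along the arc.

Request:
shift_gripper(
  motion=[0, 0, 0, -0.128, 0, 0, 0, 0, 0, 0, -0.128, -0.0544, -0.0784, 0, 0, 0, 0, -0.128, -0.0464, -0.0656, 0, 0, 0, 0, -0.16, -0.0272, -0.04, 0, 0, 0, 0, -0.144, -0.0144, -0.0192, 0, 0, 0, 0, -0.16, 0, 0, 0, 0, 0, 0, -0.16, 0.0272, 0.04, 0, 0, 0, 0, -0.144, 0.0464, 0.0656, 0, 0, 0, 0, -0.096, 0.016, 0.032, 0, 0, 0, 0, 0, 0, 0, 0, 0, 0, 0, 0, 0, 0, 0],
)

```text
t: 6.02
tool_pos: [0.5768, -0.0092, 0.0997]
tool_rot: [-2.529, -0.274, 0.085]
wrist_force: [0.7, -0.4, -0.1]
finger_gap: -0.0002
finger_force: 0.0
```

```bash
python3 - <<'E'
from h import *
import cv2
where([-36,-100,200])
a=cv2.resize(viewer.grab_frame("scene")[120:260,230:370,::-1],None,fx=4,fy=4);cv2.imwrite("pics/p2.png",a)
E
```

```text
clamp mm [-41.7   0.   99.7] tool axes in clamp
 [[ 1.    0.   -0.  ]
 [ 0.   -0.83  0.56]
 [-0.   -0.56 -0.83]] F [ 0.7 -0.4 -0.1] gap -0.0002 t 6.025 q [-0.06  0.23  0.13 -0.58 -1.65  1.85]
to go, tool axes [ 0.0056  0.0259 -0.1393]
```

View pics/p2.png

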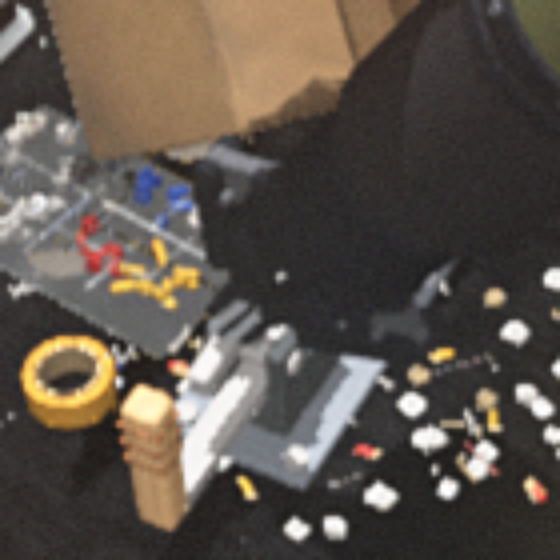

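The tab now lies back at about (205,365), and the grip at (150,455) hasn't moved. I'll withdraw along the fingers, straighten the tool and move over the grip.

In the tool's units: -0.045 m is -0.72, -0.15 rad is -0.0955.

Request:
shift_gripper(
  motion=[0, 0, 0, 0, 0, -0.72, 0, 0, 0, 0, 0, 0, -0.72, 0, 0, 0, 0, 0, 0, -0.72, 0, -0.0955, 0, 0, 0, 0, 0, 0.06, -0.0955, 0, 0, 0, 0, 0, 0.06, -0.0955, 0, 0, 0, 0, 0, 0.06, -0.0955, 0, 0, 0, 0, 0, 0.06, 0, 0, 0, 0, 0, 0, 0.06, 0, 0, 0, 0, 0, 0, 0.06],
)

```text
t: 7.2
tool_pos: [0.5931, -0.0834, 0.2113]
tool_rot: [-3.121, -0.34, -0.0]
wrist_force: [-0.8, -0.4, 0.0]
finger_gap: 0.0602
finger_force: 0.0
```

```bash
python3 - <<'E'
from h import *
import cv2
where([-108,0,200]);where([-110,0,77])
t=viewer.grab_frame("top");s=viewer.grab_frame("scene")
a=np.hstack([cv2.resize(s[145:260,250:350],None,fx=4,fy=4,interpolation=2),cv2.resize(t[165:280,255:355],None,fx=4,fy=4,interpolation=2)])
cv2.imwrite("pics/p3.png",a[...,::-1])
E
```

```text
clamp mm [-41.6 -75.9 211.3] tool axes in clamp
 [[ 1.  0.  0.]
 [ 0. -1.  0.]
 [ 0. -0. -1.]] F [-0.8 -0.4  0. ] gap 0.0602 t 7.2 q [ 0.19  0.04  0.05 -0.   -1.58  1.59]
to go, tool axes [-0.0664 -0.076   0.0115]
clamp mm [-41.6 -75.9 211.3] tool axes in clamp
 [[ 1.  0.  0.]
 [ 0. -1.  0.]
 [ 0. -0. -1.]] F [-0.8 -0.4  0. ] gap 0.0602 t 7.2 q [ 0.19  0.04  0.05 -0.   -1.58  1.59]
to go, tool axes [-0.0684 -0.0758  0.1345]
```

View pics/p3.png

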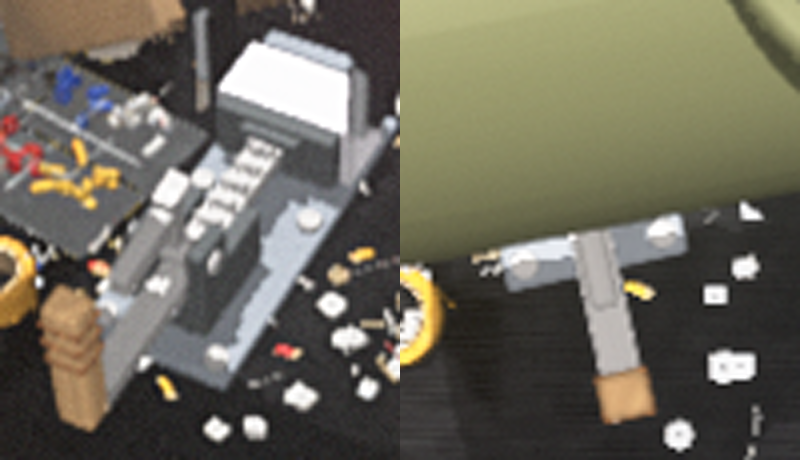

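The pawl is lying back (scene panel (150,240)) and ends clear of the grip (top panel: pawl end (605,305), grip (625,395)). The grip hasn't moved. I'll descend over the grip and pinch it.

In the tool's units: 0.045 m is 0.72, -0.038 m is -0.608.

Request:
shift_gripper(
  motion=[0, 0, 0, -0.56, -0.608, 0, 0.06, 0, 0, 0, -0.552, -0.608, 0, 0.06, 0, 0, 0, 0, 0, 0.72, 0.06, 0, 0, 0, 0, 0, 0.72, 0.06, 0, 0, 0, 0, 0, 0.48, 0.06, 0, 0, 0, 0, 0, 0.224, 0.06, 0, 0, 0, 0, 0, 0, 0, 0, 0, 0, 0, 0, 0, 0, 0, 0, 0, 0, 0, 0, 0, 0, 0, 0, 0, 0, 0, 0, 0, 0, 0, 0, 0, 0, 0],
  grip_n=40,
)

```text
t: 8.68
tool_pos: [0.5099, -0.0234, 0.0791]
tool_rot: [-3.122, -0.34, -0.005]
wrist_force: [-1.1, 5.3, 4.1]
finger_gap: 0.0191
finger_force: 40.0
```

```bash
python3 -c "
from h import *
where()"
```

```text
clamp mm [-110.     0.5   79.1] tool axes in clamp
 [[ 1.  0.  0.]
 [ 0. -1.  0.]
 [ 0. -0. -1.]] F [-1.1  5.3  4.1] gap 0.0191 t 8.675 q [ 0.35 -0.17 -0.39 -0.   -1.34  1.44]
```

Gripped at a 19 mm gap, as expected. Drawing back.

In the tool's units: -0.006 m is -0.096, -0.005 m is -0.08.

Request:
shift_gripper(
  motion=[0, 0, 0, -0.064, 0, 0, 0, 0, 0, 0, -0.096, 0, 0, 0, 0, 0, 0, -0.096, 0, 0, 0, 0, 0, 0, -0.096, 0, 0, 0, 0, 0, 0, -0.096, 0, 0, 0, 0, 0, 0, -0.096, 0, 0, 0, 0, 0, 0, -0.096, 0, 0, 0, 0, 0, 0, -0.08, 0, 0, 0, 0, 0, 0, -0.064, 0, 0, 0, 0, 0, 0, 0, 0, 0, 0, 0, 0, 0, 0, 0, 0, 0],
)

```text
t: 10.05
tool_pos: [0.4618, -0.0344, 0.0791]
tool_rot: [-3.122, -0.34, -0.005]
wrist_force: [-2.3, 5.6, 7.0]
finger_gap: 0.0195
finger_force: 40.4
```

```bash
python3 -c "
from h import *
where()"
```

```text
clamp mm [-1.594e+02  1.000e-01  7.910e+01] tool axes in clamp
 [[ 1.  0.  0.]
 [ 0. -1.  0.]
 [ 0. -0. -1.]] F [-2.3  5.6  7. ] gap 0.0195 t 10.05 q [ 0.36 -0.31 -0.51 -0.   -1.37  1.42]
```

The tool and bar moved 49 mm. I'll hold briefly, open, rise straight up, then check with a picture.

In the tool's units: -0.045 m is -0.72, -0.03 m is -0.48.

Request:
shift_gripper(
  motion=[0, 0, 0, 0, 0, 0, 0.06, 0, 0, 0, 0, 0, 0, 0.06, 0, 0, 0, 0, 0, 0, 0.06, 0, 0, 0, 0, 0, 0, 0.06, 0, 0, 0, 0, 0, -0.48, 0.06, 0, 0, 0, 0, 0, -0.72, 0.06, 0, 0, 0, 0, 0, -0.72, 0.06, 0, 0, 0, -0.48, 0, -0.48, 0.06, 0, 0, 0, 0, 0, 0, 0.06, 0, 0, 0, 0, 0, 0, 0.06],
)

```text
t: 11.3
tool_pos: [0.4316, -0.0413, 0.2266]
tool_rot: [-3.123, -0.339, 0.001]
wrist_force: [-0.1, 0.5, 0.2]
finger_gap: 0.0603
finger_force: 0.0
```

```bash
python3 - <<'E'
from h import *
import cv2
where()
t=viewer.grab_frame("top");s=viewer.grab_frame("scene")
a=np.hstack([cv2.resize(s[145:265,240:340],None,fx=4,fy=4,interpolation=2),cv2.resize(t[115:235,255:355],None,fx=4,fy=4,interpolation=2)])
cv2.imwrite("pics/p4.png",a[...,::-1])
E
```

```text
clamp mm [-1.904e+02 -2.000e-01  2.266e+02] tool axes in clamp
 [[ 1.  0. -0.]
 [ 0. -1.  0.]
 [-0. -0. -1.]] F [-0.1  0.5  0.2] gap 0.0603 t 11.3 q [ 0.37 -0.42 -0.32 -0.   -1.67  1.41]
```

View pics/p4.png

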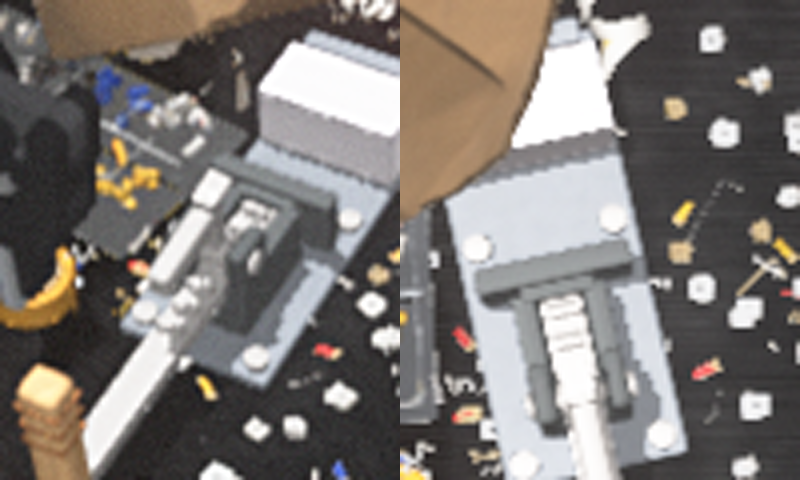

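The jaw is drawn right back to the guide block (top panel (560,270)), and the pawl lies back (scene panel (185,240)). The offcut is where it was (scene panel (325,100)), and the gripper is clear. Handing in.

```bash
python3 -c "
from workcell import robot, viewer, sign_off, read_state
print(sign_off())"
```

```text
the job is handed in; nothing more can be done
None
```

The job is handed in: the pawl lies back, the bar is drawn back about 49 mm with the jaw fully open, the offcut is where it was, and the gripper is clear; sign-off gave no verdict.

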